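# Clamp the sanding block with the thumbwheel

## Robot

A 6-joint arm with a two-finger parallel gripper is mounted at the origin on a cart in front of the work surface, level with it; the furniture and walls round the work are solid. World frame = base frame: x ahead of the robot, y to its left, z up, the work surface at z = 0. Lengths are in m, angles in degrees, forces in N, time in s.
With the tool pointing down it reaches from about 0.325 to 0.775 m from the base axis. Payload 5.5 kg.
Tool frame: the origin (TCP) lies at the centre of the arm's flange, where the gripper is bolted on; the fingertips stand 182 mm ahead of it and the grasp point (between the pads) lies 163 mm ahead of it; z points along the fingers, y is the direction in which the jaws open and shut (so a half turn about z gives the same grasp; the last joint's range is limited). The gripper opens to 88 mm and grips with 3 to 60 N. Pads are 20 mm wide; open, the fingers measure 115 mm over their backs; the gripper's body (75 mm by 178 mm) begins 61 mm behind the grasp point.
Start: joints at [60.693, 5.22, 70.514, -0, 104.267, -3.249], TCP at [0.264, 0.539, 0.405] pointing down, gripper open.
Joint ranges: [-164.24, 164.24], [-49.07, 125.15], [9.68, 141.18], [-86.29, 266.29], [3.28, 154.24], [-151.56, 151.56]. Speed limits (degrees/s): [147.25, 147.25, 172.46, 180, 180, 180].

## Interface

Orientations are given as [roll, pitch, yaw] about the fixed x, y, z axes, in that order (R = Rz(yaw) Ry(pitch) Rx(roll)).
In Python, from station import r gives the robot as it stands. The module is installed in compiled form; this text tells all that it offers. Calls block until the motion is done:
- r.reach(position, orientation): joint-space move of the TCP to a pose.
- r.servo_line(position, rotation=None, speed=0.15): straight line of the TCP; rotation=None keeps the orientation; speed is the mean speed in m/s.
- r.move_joints(angles): joint-space move.
- r.let_go() and r.grab(squeeze=None): open the fingers fully, or close them until they stop; squeeze is the grip in N (None keeps the last).
- r.wait(seconds).
- r.inverse_kinematics(position, orientation): joint angles nearest the present ones, or None.
- r.sense(): the state.
- r.snapshot(name): name is "scene" or "top"; returns a dict with "frame" (400x640x3 uint8, red, green, blue), "fx", "fy", "cx", "cy" (pixels), "R" (3x3) and "t" (3): a world point X has camera coordinates R X + t. Camera axes: x right, y down, z forward; pixel columns grow to the right and rows downward; lengths in m; the calibration is good to about 2 mm. A picture is of the moment at which its call begins. There is no depth.
A pose or a line that the arm cannot do raises r.IKError and nothing moves.
- r.hand_in(): hands the job in, once; it reports no verdict.
The state is a dict: "clock": time; "joints": joint angles; "joint_vel": joint speeds; "joint_torque": joint torques, N m; "tcp_pos": TCP position; "orientation": TCP orientation; "contact_force": force on the tool from outside, world axes, zero at the start; "torque": the same for the moment, N m; "opening": finger opening in m.
Only numpy, scipy, OpenCV 4.12 (cv2) and the standard library are available. Lean on these libraries where they do the work, as an engineer would, in place of code of your own. Each camera call takes 0.05 s, during which the arm holds its last target. There are 200 camera calls.

## Task

Lay the sanding block flat, the way up it is, lengthwise on the bed of the small bench clamp, midway across and between the two jaws, and let go of it. Then roll the clamp's thumbwheel toward the block with a light fingertip, in as many strokes as it takes, until the jaw holds the block firmly against the fixed jaw; do not press hard on the wheel, do not push the jaw itself, do not overtighten, and leave the other things where they are.

Things in the scene. Friction and masses are not known exactly. Their poses are not given: they have to be found in the camera images.
- clamp: Low grey bench clamp fixed to the bench, 230 mm long (its x), 64 mm wide (its y); origin at the centre of its underside, z up. Base plate 10 mm thick: its top is the bed. At the -x end stands the dark fixed jaw (top 34 mm above the bench, 48 mm wide), at the +x end (x 40 to 110 mm) the housing, 50 mm wide, top 42 mm above the bench, with the thumbwheel in a slot; the moving jaw lies between. Both sides of the bed are open.
- bed (a point): Point on the bed's surface, middle of the width, where the block's centre belongs: 48 mm from the fixed jaw's face; axes as the clamp's.
- fixed_jaw (a point): Centre of the fixed jaw's upright face (it looks to the clamp's +x).
- moving_jaw (a point): Centre of the moving jaw's upright aluminium face (44 mm wide, 12 to 32 mm above the bench; looks to the clamp's -x). At the start it stands 90 to 96 mm from the fixed jaw. The plate sits on a stiff spring (about 5 N/mm, 4 mm travel) in a dark carriage that the wheel drives: 5 mm per radian of wheel, toward the fixed jaw. It stays where the wheel leaves it.
- jaw: The moving jaw's aluminium plate; its origin is the clamp's, shifted with the jaw. Turning the wheel takes 1.5 to 2.5 N along its rim while the jaw is free (3 to 4.5 N for a moment as a stroke starts it); each newton of clamping adds 0.23 N. Firm is 4 to 12 N, felt as 1 to 2.5 N more along the rim than when free (3 to 4.5 N in all); above 14 N is overtightened.
- wheel_top (a point): Nominal top of the thumbwheel: 52 mm above the bench, over the axle, fixed in the clamp. The real rim is higher or lower by up to 2 mm, as the wheel runs out of true, and this changes as it turns.
- thumbwheel: Dark knurled wheel, 44 mm diameter, 15 mm wide, axle level across the clamp (clamp's y); origin on the axle. Only about 10 mm of it stands out of the housing, so it is rolled from above with a fingertip. Its top pushed toward the clamp's -x (toward the block) closes the jaw. Turns at most 4.8 rad in all and does not spring back.
- wheel_axle (a point): The axle's place when unloaded: 75 mm from the clamp's origin along x, 30 mm above the bench. The wheel's rim is cushioned on its hub: it gives way 1 mm for every 2 N, to a stop at 5 mm. Pressing down with about 5 to 7 N gives grip enough; more than 12 N on the wheel is too hard.
- sanding_block: Loose sanding block, 35 x 86 x 27 mm (its x, y, z), wood with abrasive, hard ends 84 mm apart, lying flat on the bench; origin at the centre of its underside, length along its y.
- block_center (a point): Centre of the sanding block, half-way up (13.5 mm above its underside).
- rivet_tin: Bystander: small tin, 72 x 103 x 29 mm, origin under its centre.
- spool_1: Bystander: spool of pale thread, 63 x 49 x 51 mm, origin under its centre.
- tape_roll: Bystander: roll of tape lying flat, 105 mm across, 26 mm high, origin under its centre.
- beeswax: Bystander: small yellow block of wax, 38 x 55 x 22 mm, origin under its centre.
Things that resemble listed ones, but are neither listed nor needed, are in the scene too. Of the things shaped like the clamp, the grey one is meant.

How it is judged (in metres and radians):
On the way, in this order (a step that is already met when the one before it is completed fails the run):
1. the sanding block lies flat on the bed between the jaws, released, not yet clamped (x of block_center in the frame of bed between -0.02 and 0.02 m and y of block_center in the frame of bed between -0.01 and 0.01 m and z of block_center in the frame of bed between 0.01 and 0.017 m and angle between the y axis of sanding_block and the x axis of clamp, either way round below 0.12 rad and angle between sanding_block's own z axis and vertical below 0.1 rad and contact force between the fingers and sanding_block below 0.1 N and contact force between jaw and sanding_block below 1 N and linear speed of sanding_block below 0.02 m/s), for 0.2 s.
2. the moving jaw grips the block against the fixed jaw with more than 3 N (x of block_center in the frame of bed between -0.02 and 0.02 m and y of block_center in the frame of bed between -0.01 and 0.01 m and z of block_center in the frame of bed between 0.01 and 0.017 m and angle between the y axis of sanding_block and the x axis of clamp, either way round below 0.12 rad and angle between sanding_block's own z axis and vertical below 0.1 rad and contact force between jaw and sanding_block above 3 N), for 0.2 s.
At the end, for the whole second after the job is handed in: The sanding block lies flat on the bed at rest, its centre within 20 mm along and 10 mm across of the bed point, within 0.12 rad of the clamp's length, squeezed against the fixed jaw by the moving jaw with more than 3 N, and released (all of step 2 and linear speed of sanding_block below 0.01 m/s); the robot touches nothing.
It fails at once if the thumbwheel is pressed with more than 12 N (contact force between anything else and thumbwheel above 12 N).
It fails at once if the block is overtightened: jaw force above 14 N (contact force between jaw and sanding_block above 14 N).
It fails at once if the robot pushes the moving jaw with more than 5 N (contact force between any of the fingers, the arm and jaw above 5 N).
It fails at once if a bystander is moved by more than 20 mm (distance of any of rivet_tin, spool_1, tape_roll, beeswax from where it was at the start of the episode above 0.02 m).
It also fails if it takes over 70 s, if anything falls off the work surface, if the arm or the gripper's body presses on something with over 40 N, if the wrist force passes 120 N, or if a joint passes its speed limit or range.

## Working session

There is one attempt and no reset: what is moved stays moved. The work goes in short steps, each a Python script; the robot and the scene stay as the last script left them, time stands still between calls to the robot, and variables do not carry over. Pictures are saved under pics/ and viewed, about 8 in all and at most 12, crops included, and the job is handed in when it is done.

```bash
mkdir -p pics; python3 - <<'E'
from station import r
import cv2,numpy as np,pickle
d={}
for n in("scene","top"):
    s=r.snapshot(n); d[n]=s
    cv2.imwrite(f"pics/{n}0.png",s["frame"][:,:,::-1])
    print(n,s["fx"],s["fy"],s["cx"],s["cy"],np.round(s["R"],3).tolist(),np.round(s["t"],3).tolist())
pickle.dump(d,open("s0.pkl","wb"))
st=r.sense();print(st)
E
```

```text
scene 447.5793512673684 447.5793512673684 316.0056376925598 201.3938072944508 [[0.539, -0.842, -0.003], [-0.401, -0.253, -0.88], [0.741, 0.476, -0.474]] [-0.435, 0.217, 1.201]
top 506.91494077767175 506.91494077767175 323.9591002152299 198.94924768568708 [[0.27, -0.963, 0.006], [-0.918, -0.259, -0.299], [0.29, 0.075, -0.954]] [-0.335, 0.452, 1.253]
{'clock': 0.1, 'joints': array([ 6.06913721e+01,  5.25813316e+00,  7.05726145e+01,  8.16437048e-04,
        1.04266857e+02, -3.24749121e+00]), 'joint_vel': array([-0.04668529, -0.04346049, -0.13446445, -0.10389096,  0.09323651,
        0.07081767]), 'joint_torque': array([ 2.40520567e-03, -4.47861564e+01, -4.07567418e+01,  7.00880494e-02,
        2.85104726e-02, -7.65312848e-05]), 'tcp_pos': array([0.26361276, 0.53904811, 0.40364991]), 'orientation': array([-1.79902597e+02, -6.31955107e-03,  1.53939058e+02]), 'contact_force': array([ 0.3512765 ,  0.05467839, -0.10095504]), 'torque': array([-0.00795788,  0.01366691, -0.01225861]), 'opening': 0.0880007564822457}
```

View pics/top0.png

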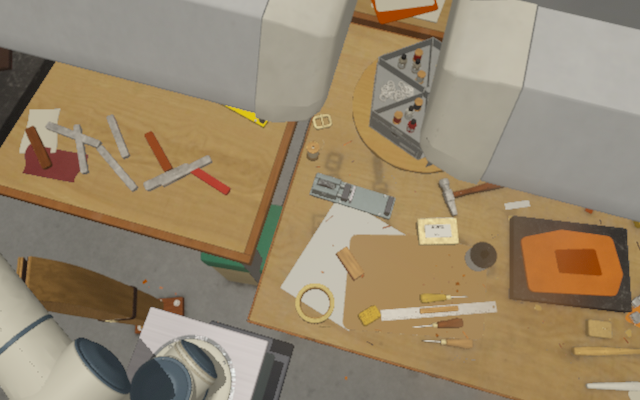

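View pics/scene0.png

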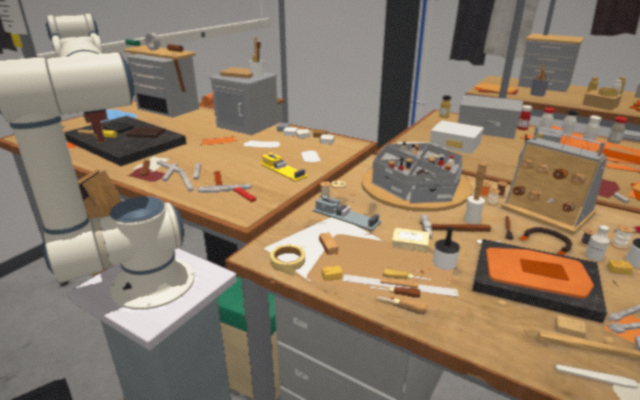

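```bash
python3 - <<'E'
import cv2
a=cv2.imread("pics/top0.png")[165:285,300:410]
cv2.imwrite("pics/crop1.png",cv2.resize(a,None,fx=5,fy=5,interpolation=cv2.INTER_CUBIC))
b=cv2.imread("pics/scene0.png")[185:265,305:405]
cv2.imwrite("pics/crop2.png",cv2.resize(b,None,fx=7,fy=7,interpolation=cv2.INTER_CUBIC))
E
```

```text
(no output)
```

View pics/crop1.png

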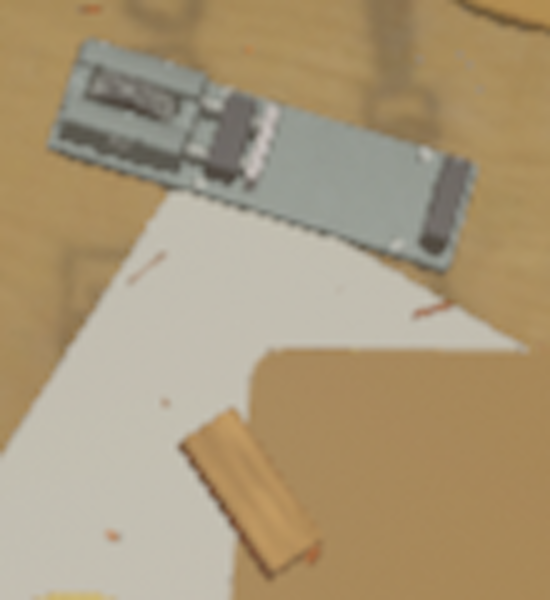

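View pics/crop2.png

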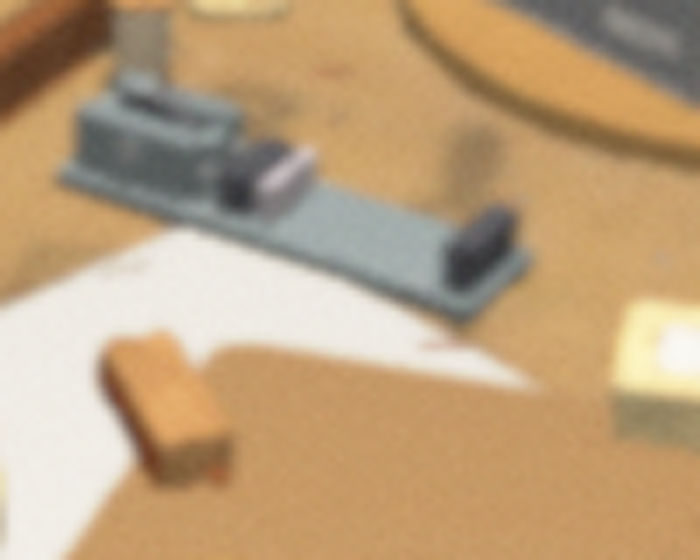

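Top view: the grey clamp is at (352,195), with its housing and wheel on the left and the fixed jaw at right (389,205). The sanding block candidates are the brown bar at (349,263) and the squat tan block at (600,328). The first has the long 35x86 shape; I'll confirm its size by rays.

```bash
cat > h.py <<'E'
import numpy as np,cv2,pickle
def ray(s,u,v,z):
    R=np.array(s["R"]);t=np.array(s["t"])
    c=-R.T@t; d=R.T@np.array([(u-s["cx"])/s["fx"],(v-s["cy"])/s["fy"],1.])
    return c+d*(z-c[2])/d[2]
def proj(s,X):
    q=np.array(s["R"])@np.array(X)+np.array(s["t"]); return q[0]/q[2]*s["fx"]+s["cx"],q[1]/q[2]*s["fy"]+s["cy"]
E
python3 - <<'E'
from h import *
d=pickle.load(open("s0.pkl","rb"));T=d["top"];S=d["scene"]
np.set_printoptions(precision=4,suppress=True)
c1=lambda x,y:((x+.5)/5-.5+300,(y+.5)/5-.5+165)
c2=lambda x,y:((x+.5)/7-.5+305,(y+.5)/7-.5+185)
def blk(s,lo,hi,zt):
    hsv=cv2.cvtColor(s["frame"],cv2.COLOR_RGB2HSV)
    return hsv
# block by colour in top
h=blk(T,0,0,0); roi=h[240:290,330:370]
print("block px hsv",h[263,349],"paper",h[250,330],"card",h[263,380])
m=np.zeros(h.shape[:2],np.uint8)
m[240:285,330:368]=cv2.inRange(h[240:285,330:368],(9,120,130),(18,255,255))
cs=max(cv2.findContours(m,0,2)[0],key=cv2.contourArea)
print("rect px",cv2.minAreaRect(cs))
for name,s,c,pts,z in [("blk top/T",T,c1,[(235,408),(181,443),(271,576),(322,544)],.027),
 ("blk top/S",S,c2,[(100,353),(170,333),(232,437),(160,462)],.027)]:
    P=np.array([ray(s,*c(*p),z)[:2] for p in pts]);e=np.roll(P,-1,0)-P
    print(name,P.mean(0),np.linalg.norm(e,axis=1),np.degrees(np.arctan2(e[:,1],e[:,0])))
for name,s,c,pts,z in [("plateT",T,c1,[(48,146),(444,263),(475,162)],.01),("plateS",S,c2,[(60,172),(462,318),(530,258)],.01),
  ("fixjaw top T",T,c1,[(444,155),(420,243),(446,250),(474,160)],.034),("fixjaw top S",S,c2,[(446,243),(497,205),(518,208),(462,252)],.034),
  ("plate jaw top T",T,c1,[(270,104),(250,185),(279,108)],.032)]:
    P=np.array([ray(s,*c(*p),z)[:2] for p in pts]);e=np.roll(P,-1,0)-P
    print(name,P.tolist(),np.linalg.norm(e,axis=1),np.degrees(np.arctan2(e[:,1],e[:,0])))
E
```

```text
block px hsv [ 17 124 177] paper [ 23  24 195] card [ 18 116 167]
rect px ((350.7307434082031, 264.34613037109375), (34.66876220703125, 14.144856452941895), 56.3099365234375)
blk top/T [ 0.3896 -0.3085] [0.034  0.0831 0.0313 0.0839] [ 138.8937 -130.8771  -42.5415   47.2726]
blk top/S [ 0.3869 -0.3116] [0.0346 0.0841 0.0352 0.0861] [ -29.8071 -131.0401  153.3876   48.8742]
plateT [[0.5475697910307257, -0.15207205319782788], [0.5418698381681266, -0.37682374623856246], [0.6023118785092022, -0.3798097624412281]] [0.2248 0.0605 0.2342] [-91.4528  -2.8283 103.516 ]
plateS [[0.5501600463788487, -0.15275173705605904], [0.5341744734350564, -0.378881845972195], [0.598387647525688, -0.381996350178309]] [0.2267 0.0643 0.2343] [-94.0436  -2.7768 101.8804]
fixjaw top T [[0.5932895063959972, -0.3613532610818026], [0.5419025908875181, -0.3605215414067199], [0.5418996999323428, -0.3747642825711848], [0.5949312761093376, -0.37756525187066015]] [0.0514 0.0142 0.0531 0.0163] [179.0727 -90.0116  -3.0234  95.7826]
fixjaw top S [[0.5527355540720529, -0.3601031368132197], [0.5963896946689402, -0.36443255905735505], [0.5990608321053827, -0.3738671424157112], [0.5494371776301952, -0.36981712993840743]] [0.0439 0.0098 0.0498 0.0103] [ -5.6638 -74.192  175.3342  71.2451]
plate jaw top T [[0.5965835922894895, -0.2637431913697605], [0.5491721321440269, -0.26503521363133425], [0.5956929914069096, -0.2690219297276758]] [0.0474 0.0467 0.0054] [-178.439    -4.8981   80.4235]
```

The block is confirmed: about 34 x 84 mm, centre near (0.388,-0.310), length at 48.5°. The clamp's x axis points at about 87.2°, with the fixed jaw face near (0.571,-0.3615) and a gap of about 94 mm. Grasping now.

```bash
python3 - <<'E'
from station import r
from h import *
np.set_printoptions(precision=4,suppress=True)
c=np.array([.388,-.310]);o=[180,0,48.5]
r.reach([*c,.26],o)
r.servo_line([*c,.185],speed=.1); print(r.sense()["contact_force"])
r.grab(20); s=r.sense(); print("open",s["opening"],s["contact_force"])
r.servo_line([*c,.26],speed=.15)
yaw=87.2; u=np.array([np.cos(np.radians(yaw)),np.sin(np.radians(yaw))])
b=np.array([.571,-.3615])+.0475*u; print("bed tgt",b)
r.reach([*b,.238],[180,0,yaw]); r.wait(.3)
s=r.sense(); print(s["clock"],s["tcp_pos"],s["orientation"],s["contact_force"],s["opening"])
d={n:r.snapshot(n) for n in("scene","top")}
pickle.dump(d,open("s1.pkl","wb"))
a=d["top"]["frame"][165:255,295:415,::-1]; b_=d["scene"]["frame"][175:255,295:400,::-1]
f=lambda x:cv2.resize(x,(600,int(600*x.shape[0]/x.shape[1])),interpolation=cv2.INTER_CUBIC)
im=np.vstack([f(a),f(b_)]); im=cv2.resize(im,None,fx=.66,fy=.66,interpolation=cv2.INTER_AREA) if im.shape[0]>900 else im
print(im.shape); cv2.imwrite("pics/hover.png",cv2.resize(im,(int(im.shape[1]*600/im.shape[0]),600)))
cv2.imwrite("pics/hT.png",cv2.resize(a,None,fx=6,fy=6,interpolation=cv2.INTER_CUBIC));cv2.imwrite("pics/hS.png",cv2.resize(b_,None,fx=7,fy=7,interpolation=cv2.INTER_CUBIC))
E
```

```text
[ 0.1526 -0.3267 -0.5777]
open 0.03352722376451051 [-0.2208 -0.27   -0.1913]
bed tgt [ 0.5733 -0.3141]
6.65 [ 0.5725 -0.3145  0.2389] [179.9413   0.0391  87.1101] [ 0.0085  0.243  -0.9832] 0.033903880778847074
(599, 396, 3)
```

View pics/hS.png

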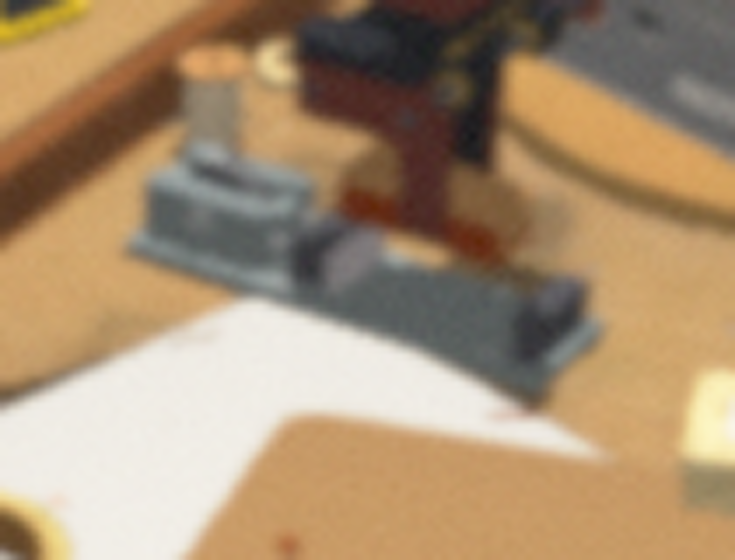

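View pics/hT.png

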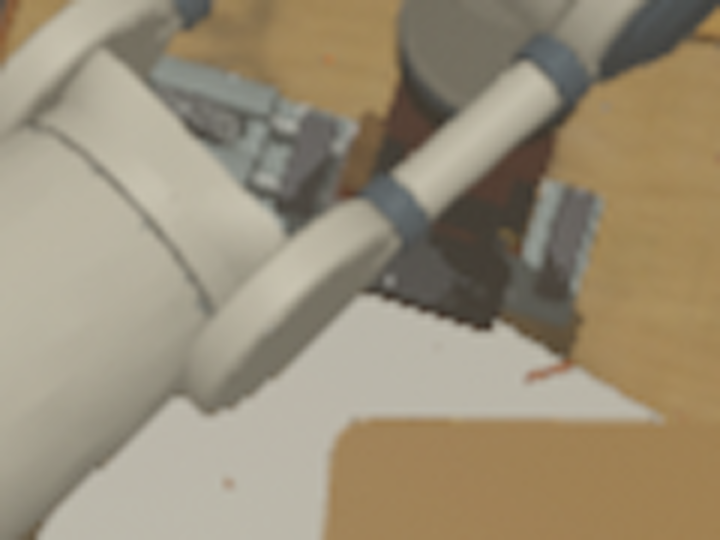

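```bash
python3 - <<'E'
from h import *
d=pickle.load(open("s1.pkl","rb"));S=d["scene"]
y=np.radians(87.1);u=np.array([np.cos(y),np.sin(y)]);v=np.array([-u[1],u[0]])
c=np.array([.5725,-.3145])
f=S["frame"][175:255,295:400,::-1]; im=cv2.resize(f,None,fx=7,fy=7,interpolation=cv2.INTER_CUBIC)
def P(X):
    a,b=proj(S,X); return (int((a-295+.5)*7-.5),int((b-175+.5)*7-.5))
def box(c,hx,hy,z0,z1,col):
    for z in(z0,z1):
        q=[P([*(c+sx*hx*u+sy*hy*v),z]) for sx,sy in((1,1),(1,-1),(-1,-1),(-1,1))]
        cv2.polylines(im,[np.array(q)],True,col,1)
box(c,.043,.0175,.054,.081,(0,255,0))
o=np.array([.5747,-.2645])
box(o,.115,.032,0,.01,(255,255,0))
box(o+u*.075,.035,.025,.01,.042,(255,0,255))
fj=np.array([.571,-.3615]); box(fj-.0055*u,.0055,.024,.01,.034,(0,0,255))
box(fj+.094*u,.0002,.022,.012,.032,(0,128,255))
cv2.imwrite("pics/ov.png",im)
E
```

```text
(no output)
```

View pics/ov.png

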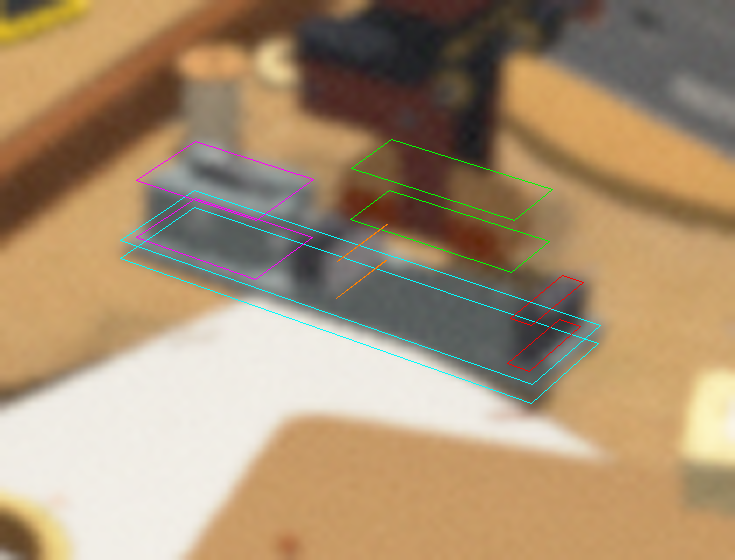

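```bash
python3 - <<'E'
from h import *
S=pickle.load(open("s1.pkl","rb"))["scene"]
f=S["frame"][191:236,333:387,::-1]; cv2.imwrite("pics/z1.png",cv2.convertScaleAbs(cv2.resize(f,None,fx=13,fy=13,interpolation=cv2.INTER_CUBIC),alpha=1.5))
E
```

```text
(no output)
```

View pics/z1.png

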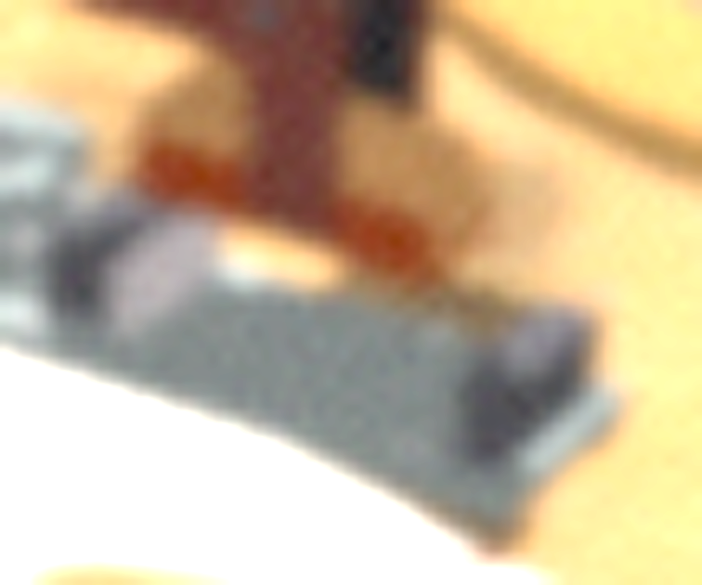

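Scene crop: the held block's near lower edge runs from z1 px (140,190) to (430,280). That is about 4–5 mm further toward the moving jaw than planned, which fits the top-view estimate of +2. The moving jaw plate (130,335) and the fixed jaw (462,380) sit where expected. I'll shift 3.5 mm toward the fixed jaw, lower while watching force, then feel for the fixed jaw.

```bash
cat >> h.py <<'E'
yaw=87.2; u=np.array([np.cos(np.radians(yaw)),np.sin(np.radians(yaw))]); v=np.array([-u[1],u[0]])
FJ=np.array([.571,-.3615])
def F(r):
    s=r.sense(); f=s["contact_force"]; return np.array([f[:2]@u,f[:2]@v,f[2]]),s
E
python3 - <<'E'
from station import r
from h import *
np.set_printoptions(precision=3,suppress=True)
b=FJ+.044*u+np.array([.0006,.0004])
r.servo_line([*b,.224],speed=.06); f0,s=F(r); print(f0,s["torque"])
z=.224; hit=False
while z>.1975:
    z-=.0025; r.servo_line([*b,z],speed=.03); f,s=F(r)
    print(round(z,4),f-f0,s["torque"],s["tcp_pos"][2])
    if f[2]-f0[2]>2.5: hit=True; break
if not hit:
    k=.044
    for i in range(12):
        k-=.001; r.servo_line([*(FJ+k*u+np.array([.0006,.0004])),z],speed=.03); f,s=F(r)
        print("x",round(k,4),f-f0)
        if f[0]-f0[0]>2: break
print(s["clock"],s["tcp_pos"])
E
```

```text
[-0.07  -0.756 -1.299] [-0.035  0.073  0.024]
0.2215 [-0.402  0.07   0.191] [-0.059 -0.002  0.038] 0.22142070380025722
0.219 [-0.179  0.622  0.557] [-0.065  0.08   0.023] 0.21881343821669727
0.2165 [-1.419  0.643  0.158] [-0.252  0.048  0.039] 0.21635039945253426
0.214 [-1.924  0.544 -0.51 ] [-0.34  -0.003  0.002] 0.2138115731832803
0.2115 [-1.698  0.411 -0.217] [-0.432 -0.035  0.04 ] 0.21125208026608444
0.209 [-1.481  0.514 -0.511] [-0.468 -0.048  0.024] 0.20874568934068236
0.2065 [-2.604  0.027 -1.472] [-0.471 -0.049  0.028] 0.2062758650612775
0.204 [-1.631  0.157 -1.013] [-0.485 -0.115  0.016] 0.2037444287028346
0.2015 [-2.202  0.33   0.443] [-0.466 -0.088  0.013] 0.2012304312930661
0.199 [-1.553  0.401 -0.923] [-0.507 -0.12  -0.004] 0.19873515260281496
0.1965 [-2.322  0.056  0.304] [-0.507 -0.078  0.032] 0.19625983809998965
x 0.043 [ 0.11  -0.333 -0.759]
x 0.042 [0.115 0.908 0.331]
x 0.041 [-0.316  1.033 -0.033]
x 0.04 [-0.535  0.684  0.156]
x 0.039 [-0.32   1.108  0.909]
x 0.038 [ 0.218  0.429 -0.105]
x 0.037 [-0.637  0.608 -0.234]
x 0.036 [0.482 1.423 0.568]
x 0.035 [3.981 2.429 1.693]
12.1417 [ 0.573 -0.325  0.197]
```

```bash
python3 - <<'E'
from station import r
from h import *
np.set_printoptions(precision=3,suppress=True)
off=np.array([.0006,.0004]); b=FJ+.0396*u+off
r.servo_line([*b,.1965],speed=.03); f0,s=F(r); z=.1965; print(f0)
while z>.1935:
    z-=.0007; r.servo_line([*b,z],speed=.02); f,s=F(r); print(round(z,4),f-f0)
    if f[2]-f0[2]>2.5: break
r.let_go(); f,s=F(r); print(s["opening"],f,s["clock"])
r.servo_line([*b,.29],speed=.15); r.wait(.2)
c1=lambda x,y:((x+.5)/5-.5+300,(y+.5)/5-.5+165); c2=lambda x,y:((x+.5)/7-.5+305,(y+.5)/7-.5+185)
d=pickle.load(open("s0.pkl","rb"))
print("wheel T",ray(d["top"],*c1(133,91),.050),"S",ray(d["scene"],*c2(155,95),.050),"model",FJ+.172*u)
W=FJ+.172*u
r.reach([*(W+.009*u),.29],[180,0,yaw]); r.grab(10)
s=r.sense(); print(s["clock"],s["opening"],s["tcp_pos"])
S=r.snapshot("scene");T=r.snapshot("top");pickle.dump({"scene":S,"top":T},open("s2.pkl","wb"))
cv2.imwrite("pics/pl.png",cv2.resize(S["frame"][175:245,305:400,::-1],None,fx=8,fy=8,interpolation=cv2.INTER_CUBIC))
E
```

```text
[ 0.728  0.363 -1.539]
0.1958 [-0.741  0.23  -0.263]
0.1951 [-0.652  0.189  0.264]
0.1944 [-0.202  2.499  6.132]
0.08796091914576364 [-0.873  0.112  0.402] 14.1417
wheel T [ 0.577 -0.192  0.05 ] S [ 0.579 -0.189  0.05 ] model [ 0.579 -0.19 ]
17.0833 0.0002639079412345768 [ 0.58  -0.181  0.29 ]
```

View pics/pl.png

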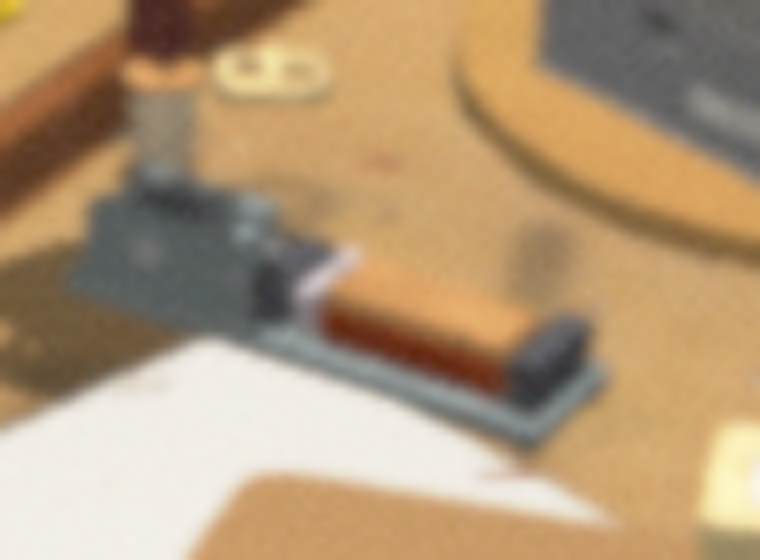

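The block lies flat between the jaws, red side toward the camera, with small gaps at both ends (left px 322,310, right px 508,370). Both wheel estimates agree with the model within 2 mm. Starting the first stroke.

```bash
cat >> h.py <<'E'
W=FJ+.172*u
def Fa(r,f0=0,n=4):
    a=[]
    for _ in range(n): r.wait(.02); a.append(F(r)[0])
    return np.mean(a,0)-f0
def stroke(r,x0,x1,step=.002,zs=.237,stop=9,target=6.):
    r.servo_line([*(W+x0*u),zs+.006],speed=.1); r.wait(.1); f0=Fa(r,n=6)
    z=zs; 
    while z>.226:
        r.servo_line([*(W+x0*u),z],speed=.02); f=Fa(r,f0)
        if f[2]>1: print("touch",round(z,4),f)
        if f[2]>target-1: break
        z-=.0008 if f[2]<3 else .0005
    x=x0; T=[]
    while x>x1+1e-6:
        x-=step; z-=np.clip((target-f[2])/2*.6,-1,.6)*1e-3
        r.servo_line([*(W+x*u),z],speed=.03); f=Fa(r,f0); T.append(f[0])
        print("x%.1f z%.4f"%(x*1e3,z),f)
        if f[0]>stop or np.linalg.norm(f)>10.5: print("STOP"); break
    r.servo_line([*(W+x*u),z+.012],speed=.1)
    print("clock",r.sense()["clock"]); return x,z,T
E
python3 - <<'E'
from station import r
from h import *
np.set_printoptions(precision=2,suppress=True)
r.servo_line([*(W+.009*u),.25],speed=.15)
stroke(r,.009,-.009)
E
```

```text
touch 0.2322 [0.   0.22 1.64]
touch 0.2314 [ 0.17 -0.1   2.67]
touch 0.2306 [0.31 0.18 4.34]
touch 0.2301 [0.16 0.46 4.63]
touch 0.2296 [-0.2   0.88  5.49]
x7.0 z0.2294 [2.69 0.41 5.87]
x5.0 z0.2294 [2.35 0.67 6.41]
x3.0 z0.2295 [1.96 0.65 5.86]
x1.0 z0.2295 [2.26 0.85 6.51]
x-1.0 z0.2296 [2.82 1.03 7.  ]
x-3.0 z0.2299 [2.28 0.45 6.08]
x-5.0 z0.2300 [2.23 0.7  6.52]
x-7.0 z0.2301 [2.05 1.15 6.92]
x-9.0 z0.2304 [2.39 0.7  6.72]
clock 24.85
```

```bash
python3 - <<'E'
from station import r
from h import *
np.set_printoptions(precision=2,suppress=True)
stroke(r,.009,-.009,zs=.234,stop=4.0)
S=r.snapshot("scene")
a=pickle.load(open("s2.pkl","rb"))["scene"]["frame"]
f=lambda x:cv2.resize(x[195:235,325:385,::-1],None,fx=7,fy=7,interpolation=cv2.INTER_CUBIC)
cv2.imwrite("pics/st2.png",np.vstack([f(a),f(S["frame"])]))
E
```

```text
touch 0.2332 [-0.67 -0.41  2.22]
touch 0.2324 [-0.58 -0.05  3.63]
touch 0.2319 [-0.3  -0.14  3.84]
touch 0.2314 [-0.63 -0.16  5.57]
x7.0 z0.2313 [ 1.9  -0.09  5.93]
x5.0 z0.2312 [2.48 0.47 5.31]
x3.0 z0.2310 [1.88 0.47 6.38]
x1.0 z0.2312 [2.57 0.4  6.73]
x-1.0 z0.2314 [1.77 0.72 6.59]
x-3.0 z0.2315 [2.27 0.36 6.06]
x-5.0 z0.2316 [1.96 0.24 6.41]
x-7.0 z0.2317 [2.2  0.71 6.61]
x-9.0 z0.2319 [1.62 0.42 6.43]
clock 30.2833
```

View pics/st2.png

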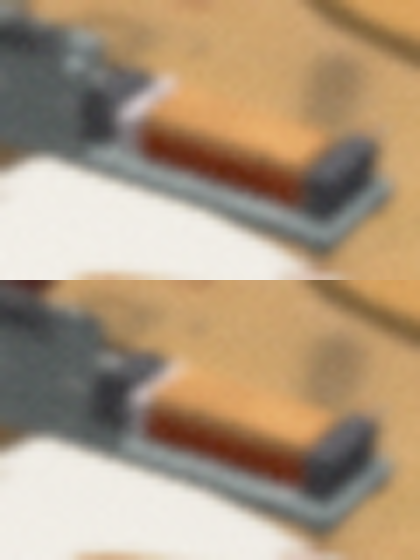

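The lower half (after stroke 2) shows the jaw plate advanced from px 120 to 138 and up against the block. Free rim force is about 2.1 N. The third stroke uses finer steps and stops at about 3.7 N.

```bash
python3 - <<'E'
from station import r
from h import *
np.set_printoptions(precision=2,suppress=True)
stroke(r,.009,-.009,step=.0015,zs=.235,stop=3.7,target=6.5)
E
```

```text
touch 0.2342 [-0.23 -0.47  2.13]
touch 0.2334 [-0.36 -0.25  3.86]
touch 0.2329 [-0.25 -0.23  4.6 ]
touch 0.2324 [-0.9   0.24  5.33]
touch 0.2319 [-0.2   0.34  5.65]
x7.5 z0.2316 [ 1.28 -0.06  6.34]
x6.0 z0.2316 [2.39 0.7  6.58]
x4.5 z0.2316 [2.2  0.7  6.87]
x3.0 z0.2317 [1.82 0.26 6.73]
x1.5 z0.2318 [2.2  0.24 6.62]
x0.0 z0.2318 [2.7  0.3  6.67]
x-1.5 z0.2319 [2.82 0.1  6.09]
x-3.0 z0.2318 [3.06 0.19 7.15]
x-4.5 z0.2320 [2.98 0.13 6.32]
x-6.0 z0.2319 [3.66 0.07 6.56]
x-7.5 z0.2319 [3.47 0.08 6.5 ]
x-9.0 z0.2319 [ 3.47 -0.06  6.68]
clock 37.0333
```

```bash
python3 - <<'E'
from station import r
from h import *
p=r.sense()["tcp_pos"]; r.servo_line([p[0],p[1],.33],speed=.15)
r.reach([.35,-.05,.36],[180,0,90]); r.wait(.2)
S=r.snapshot("scene");T=r.snapshot("top")
a=cv2.resize(T["frame"][165:245,300:410,::-1],(440,320),interpolation=cv2.INTER_CUBIC)
b=cv2.resize(S["frame"][185:245,310:392,::-1],(440,280),interpolation=cv2.INTER_CUBIC)
cv2.imwrite("pics/end.png",np.vstack([a,b])[:600])
d=pickle.load(open("s0.pkl","rb"))
for n,c,z in [("tape",(314,302),.026),("tin",(438,231),.029),("wax",(369,315),.022),("spool",(313,152),.05)]:
    x,y=c; A=d["top"]["frame"][y-22:y+22,x-22:x+22].astype(int);B=T["frame"][y-22:y+22,x-22:x+22].astype(int)
    print(n,np.abs(A-B).mean())
print(r.sense()["clock"])
E
```

```text
tape 2.193009641873278
tin 2.1492768595041323
wax 1.9051308539944904
spool 1.9101239669421488
39.125
```

View pics/end.png

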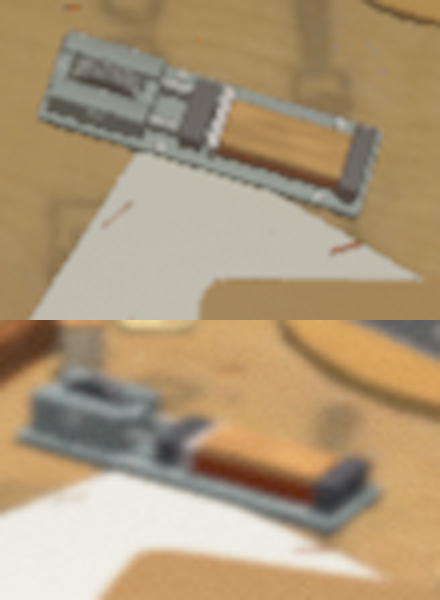

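```bash
python3 - <<'E'
from station import r
from h import *
T=r.snapshot("top")
p=ray(T,371.5,198.8,.037)[:2]; bed=FJ+.048*u
j=ray(T,(217+.5)/4+299.5,(118+.5)/4+164.5,.032)[:2]
print("block along/across vs bed mm",(p-bed)@u*1e3,(p-bed)@v*1e3,"jaw mid across",(j-bed)@v*1e3)
if abs((p-bed)@v)<.008: r.hand_in(); print("handed in",r.sense()["clock"])
E
```

```text
block along/across vs bed mm -6.2188596593610175 1.883269334855864 jaw mid across 2.723127181065985
the job is handed in; nothing more can be done
the job is handed in; nothing more can be done
```

I placed the sanding block flat, lengthwise on the grey clamp's bed, let go of it, then closed the jaw on it with three light wheel strokes. I handed the job in at about 39 s of the 70 s; no verdict is reported.

- **Block position:** the last top view puts the block's centre about 6 mm from the bed point toward the fixed jaw and 2 mm off across. It shows the block flat between both jaws.
- **Clamping force:** the rim force rose from about 2.15 N when free to about 3.5 N, which means roughly 6 N on the block.
- **Wheel pressure:** the readings while rolling stayed at about 8 N or less, against the 12 N limit.
- **Other things:** the image areas around the tin, spool, tape roll and wax showed no change from the start.

**Checks that disagreed:**
- **Block in the gripper:** the two cameras differed by about 4 mm on where it sat. On the way in, the block brushed the moving jaw at about 2 N, so I felt for the fixed jaw and centred the block by touch.
- **Clamping by finger travel:** the finger moved about 10 mm after the force began to rise, which would allow up to about 12 N if nothing slipped. The force readings gave about 6 N; both are within the 4 to 12 N range for firm.

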